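# Earth the booth bench with the copper C-hook

## Task

Before anyone handles the lamp, the bench has to be earthed: take the copper C-hook with the green grip and thread its curved arm tip-first through the upright brass earth ring, swinging it round along its own curve, until the ring sits around the middle of the curve with the arm running squarely through it. Leave the hook standing upright on the bench, let go, and do not disturb the steel hook with the black grip or the glass lamp.

Things in the scene. Friction and masses are not known exactly. Their poses are not given: they have to be found in the camera images.
- copper_hook: Stands by itself, 0.4 kg. Origin: centre of foot's underside (dark disc, 60 dia, 10 thick), z up. Green grip 26x26 (sides along x, y) on it, top at z=95. Level copper arm, bar 8 thick, centreline at z=36 on a circle of radius 60 about (60,0): leaves grip at (0,0) to -y, middle (60,-60) runs +x, free tip (114,-25). Threads by turning counter-clockwise from above about (60,0). All mm.
- ring_eye (a point): Centre of the brass ring's opening, 36 mm above the bench (arm height of a standing hook). Closed ring, upright, fixed on a yellow plinth (36 along x, 64 along y, 10 mm high). Opening 44 mm, ring bar 8 mm, ring top 66 mm above the bench. Its x axis is level: the opening's axis, along which the arm passes, from either side; y level in the ring's plane; z up.
- steel_hook: Bystander, to be left alone: a loose hook of the same shape, size and frame as the copper one, but with a steel-grey arm and a black grip. The two hooks may stand in either place.
- lamp: Bystander, to be left alone: clear glass short-arc lamp, 310 mm long, lying along its y axis in a padded steel trough (110 mm along x, 360 mm along y, 50 mm high) beyond the ring. Origin: centre of the bulb, 47 mm above the bench.
There are look-alikes about, which are no part of the job. What is meant by the copper_hook is not purple, and is the larger of those in its own colour.

How it is judged:
By the outcome, as a careful person would: the job done as asked, in the order asked, and still so for the second after the job is handed in, with the robot touching nothing.
It also fails if it takes over 42 s, if anything falls off the work surface, if the arm or the gripper's body presses on something with over 40 N, if the wrist force passes 120 N, or if a joint passes its speed limit or range.

## Robot

A 6-joint arm with a two-finger parallel gripper is mounted at the origin on the work surface. World frame = base frame: x ahead of the robot, y to its left, z up, the work surface at z = 0. Lengths are in m, angles in rad, forces in N, time in s.
With the tool pointing down it reaches from about 0.35 to 0.85 m from the base axis. Payload 8.1 kg.
Tool frame: the origin (TCP) lies midway between the tips of the shut fingers; the grasp point (between the pads) lies 19 mm behind it; z points along the fingers, y is the line along which they close (so a half turn about z gives the same grasp; the last joint's range is limited). The gripper opens to 85 mm and grips with 20 to 120 N. Pads are 22 mm wide; open, the fingers measure 114 mm over their backs; the gripper's body (76 mm by 85 mm) begins 54 mm behind the grasp point. The pads swing forward as they close: fully open they stand 13 mm farther back than shut.
Start: joints at [-1.349, 0.13, 1.488, -0, 1.523, -0.085], TCP at [0.181, -0.572, 0.231] pointing down, gripper open.
Joint ranges: [-2.96, 2.96], [-0.89, 2.26], [0.02, 2.5], [-1.34, 4.48], [0, 2.73], [-2.66, 2.66]. Speed limits (rad/s): [2.39, 2.39, 2.79, 3.14, 3.14, 3.14].

## Interface

Orientations are given as a rotation vector (axis times angle).
In Python, from cell import robot gives the robot as it stands.
- The arm moves only by the shell command python3 -m handwheel 'ROWS' [FORCE]. ROWS is a JSON object of lists of equal length, an entry for each row: "linear": the shift along the world's x, y, z scaled (see below), a list of three; "turn": the turn about the world's z scaled (see below); "claw": the finger opening in mm, from 0 to 85.4. A call has 1 to 10 rows; each row shifts and turns the commanded pose from where the row before left it; what a row does not reach is not made up. The controller multiplies each number of a shift by 3 cm and each number of a turn by 8 degrees. A row lasts 1/8 s, in which the tool goes at most 62.5 mm and 10.7 degrees, less where a joint would pass 70% of its speed; a pose out of reach is approached as far as the arm can. A call with a number of a shift or a turn outside -1 to 1 is refused whole. A call with a gripper value outside its range is refused whole. The fingers move at their own pace and stop on an object; FORCE is the grip in N (left out, the last holds). Time passes only in rows, so rows that do not move let the fingers close. It gives the time, the measured TCP pose, the force, the opening and the grip force at its end, in the units of the state.
- robot.read_state(): the state, without advancing time (a new reading comes with each control period).
- robot.snapshot(name): name is "scene" or "top"; returns (picture, depth): 420x560x3 uint8, red, green, blue; 420x560 float32, m along the optical axis (not along the pixel's ray), 0 where there is no reading.
- robot.camera_model(name): a dict with "K" (3x3 intrinsics, pixels), "origin" and "attitude" of the camera in the world. Camera axes: x right, y down, z forward; pixel columns grow to the right and rows downward; lengths in m; the calibration is good to about 2 mm. A picture is of the moment at which its call begins. camera_model takes no time and is no camera call.
- robot.hand_in(): hands the job in; it is judged then, once.
The state is a dict: "clock": time; "joint_pos": joint angles; "joint_vel": joint speeds; "tau": joint torques, N m; "tcp_pos": TCP position; "orientation": TCP orientation; "wrist_force": force on the tool from outside, world axes, zero at the start; "wrist_torque": the same for the moment, N m; "width": finger opening in m; "grasp_force": force on a finger pad.
Only numpy, scipy, OpenCV 4.12 (cv2) and the standard library are available. Lean on these libraries where they do the work, as an engineer would, in place of code of your own. Each camera call takes 0.05 s, during which the arm holds its last target. There are 200 camera calls.

## Working session

There is one attempt and no reset: what is moved stays moved. The work goes in short steps, Python scripts to look and compute and a shell command to move; the robot and the scene stay as the last step left them, time stands still between calls to the robot, and variables do not carry over. Pictures are saved under pics/ and viewed, at most 10 in all, crops included, and the job is handed in when it is done.

```bash
ls; mkdir -p pics
python3 - <<'E'
from cell import robot
import cv2,numpy as np
for n in("scene","top"):
    p,d=robot.snapshot(n); np.savez(f"pics/{n}0.npz",p=p,d=d); cv2.imwrite(f"pics/{n}0.png",p[:,:,::-1]); c=robot.camera_model(n); print(n,c)
print(robot.read_state())
E
```

```text
pics
scene {'K': array([[473.23676168,   0.        , 278.78556408],
       [  0.        , 473.23676168, 207.06054251],
       [  0.        ,   0.        ,   1.        ]]), 'origin': array([ 0.99551081, -0.54173377,  0.61795288]), 'attitude': array([-2.14661635, -0.72610525,  0.32231003])}
top {'K': array([[471.67388891,   0.        , 281.00318713],
       [  0.        , 471.67388891, 206.97768824],
       [  0.        ,   0.        ,   1.        ]]), 'origin': array([0.43323419, 0.02762236, 1.08321076]), 'attitude': array([-2.12500279,  2.16731776, -0.18154548])}
{'clock': 0.1, 'joint_pos': array([-1.34936187e+00,  1.31100597e-01,  1.48919168e+00,  2.15685699e-05,
        1.52301009e+00, -8.53876258e-02]), 'joint_vel': array([ 7.44529440e-05, -1.06003086e-03, -2.93430942e-03, -5.59119925e-04,
       -1.22664321e-03, -5.70963267e-04]), 'tau': array([ 1.30421246e-03, -5.70949781e+01, -5.01943481e+01, -7.01509089e-05,
        8.09843157e-03,  6.85764985e-05]), 'tcp_pos': array([ 0.18114246, -0.57147077,  0.23032871]), 'orientation': array([-3.10300956e+00, -4.79804256e-01,  1.48701783e-04]), 'wrist_force': array([-0.06851521, -0.1719305 , -0.20982809]), 'wrist_torque': array([-0.05257277,  0.0251881 , -0.01071048]), 'grasp_force': 0.0, 'width': 0.08554961604683434}
```

View pics/scene0.png

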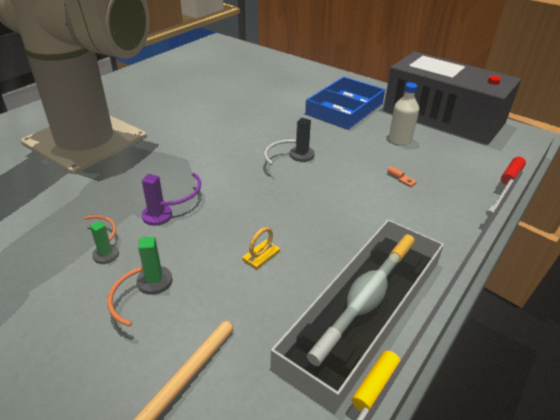

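View pics/top0.png

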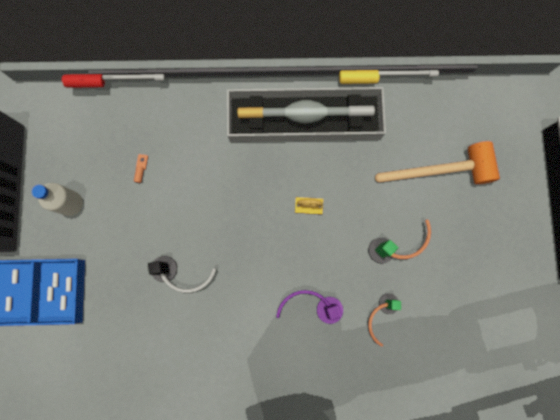

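Candidates, top view: the large green-grip hook at (388,250), a small green-grip hook at (393,305), a purple one at (330,310), and the steel one with the black grip at (158,268). I choose the large green one at (388,250), which is at (150,265) in the scene view.

```bash
cat > h.py <<'E'
import cv2,numpy as np
from scipy.spatial.transform import Rotation as R
from scipy.optimize import least_squares
from cell import robot
def cam(n):
    c=robot.camera_model(n); return c["K"],np.array(c["origin"]),R.from_rotvec(c["attitude"]).as_matrix()
def cast(n,uv,z):
    K,o,A=cam(n); uv=np.atleast_2d(uv).astype(float)
    r=np.c_[(uv-K[:2,2])/K[[0,1],[0,1]],np.ones(len(uv))]@A.T
    return o+r*((z-o[2])/r[:,2])[:,None]
def proj(n,P):
    K,o,A=cam(n); q=(np.atleast_2d(P)-o)@A; return (q/q[:,2:])[:,:2]@np.diag(K[[0,1],[0,1]])+K[:2,2]
def hsv(p): return cv2.cvtColor(p,cv2.COLOR_RGB2HSV)
def blob(m,near=None,rad=60):
    m=m.astype(np.uint8)
    k,l,s,c=cv2.connectedComponentsWithStats(m,connectivity=8)
    i=[j for j in range(1,k) if s[j,4]>15 and (near is None or np.hypot(*(c[j]-near))<rad)]
    j=max(i,key=lambda j:s[j,4]); v,u=np.nonzero(l==j); return np.c_[u,v]
E
python3 - <<'E'
from h import *
ims={n:np.load(f"pics/{n}0.npz") for n in("scene","top")}
def green(p): h=hsv(p); return (h[...,0]>45)&(h[...,0]<80)&(h[...,1]>120)
def cop(p): h=hsv(p); return (h[...,0]<16)&(h[...,1]>110)&(h[...,2]>70)
def yel(p): h=hsv(p); return (h[...,0]>=17)&(h[...,0]<34)&(h[...,1]>130)&(h[...,2]>60)
for n,near,na,ny in(("top",(388,250),(413,245),(309,206)),("scene",(150,262),(122,295),(262,246))):
    p=ims[n]["p"];g=blob(green(p),near,25);a=blob(cop(p),na,25);y=blob(yel(p),ny,25)
    print(n,"green",len(g),g.min(0),g.max(0),g.mean(0)); 
    A=cast(n,a,.036)[:,:2]
    f=least_squares(lambda q:np.hypot(*(A-q).T)-.06,A.mean(0)+[0,0.03],loss="soft_l1",f_scale=.003)
    c=f.x; th=np.degrees(np.unwrap(np.sort(np.arctan2(*(A-c).T[::-1])))); r=np.hypot(*(A-c).T)
    f3=least_squares(lambda q:np.hypot(*(A-q[:2]).T)-q[2],[*c,.06])
    print(" arm",len(a),"centre",c,"r",r.mean(),r.std(),"th",th[[0,-1]],"free",f3.x)
    if n=="top":
        t=cast(n,g,.095)[:,:2]; print(" grip top bbox ctr",t.min(0),t.max(0),t.mean(0),cv2.minAreaRect(t.astype(np.float32)*1000))
    Y=cast(n,y,.010)[:,:2]*1000; print(" yellow",cv2.minAreaRect(Y.astype(np.float32)),y.min(0),y.max(0))
    # dark disc
cv2.imwrite("pics/crop.png",np.hstack([cv2.resize(ims["top"]["p"][160:350,260:460],None,fx=2,fy=2,interpolation=2),cv2.resize(ims["scene"]["p"][190:380,70:270],None,fx=2,fy=2,interpolation=2)])[:,:,::-1])
E
```

```text
top green 211 [376 241] [396 256] [386.10900474 248.59241706]
 arm 190 centre [ 0.54062216 -0.25695306] r 0.060050351934207255 0.0019885719538455427 th [-179.03822153 -180.88902638] free [ 0.54181641 -0.25586892  0.06132832]
 grip top bbox ctr [ 0.48051854 -0.22647994] [ 0.51169392 -0.18408386] [ 0.49585741 -0.20548906] ((495.80865478515625, -205.45394897460938), (28.004199981689453, 37.30952453613281), 36.546470642089844)
 yellow ((604.14794921875, -51.60773468017578), (60.884864807128906, 35.138763427734375), 84.46965026855469) [295 198] [322 213]
scene green 614 [139 237] [160 281] [150.06026059 258.74429967]
 arm 367 centre [ 0.53874249 -0.25767703] r 0.05999319587512641 0.0023010067283659097 th [-179.6802529  -180.21968356] free [ 0.53883517 -0.25758892  0.06008943]
 yellow ((599.7994384765625, -39.84122848510742), (56.65174865722656, 110.03971099853516), 19.60677719116211) [243 227] [279 268]
```

View pics/crop.png

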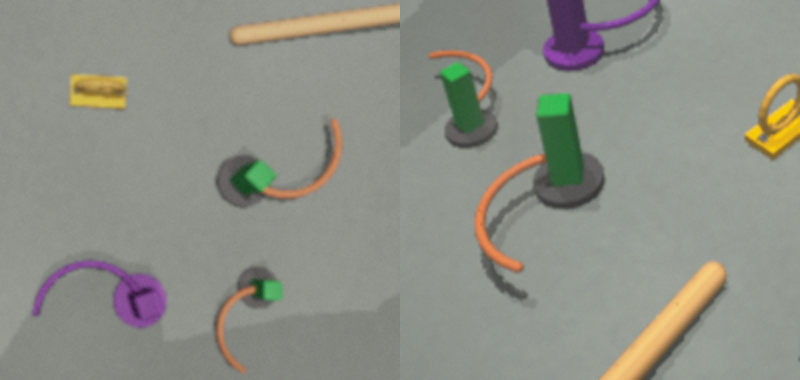

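The crop confirms the choice: the large green-grip hook has a copper-orange arm, with its tip at about (427,220) in the top view. The other one is clearly smaller. Next I measure the poses precisely.

```bash
cat >> h.py <<'E'
def cloud(n,d):
    K,o,A=cam(n); v,u=np.indices(d.shape); return np.dstack([(u-K[0,2])/K[0,0]*d,(v-K[1,2])/K[1,1]*d,d])@A.T+o
def green(p): h=hsv(p); return (h[...,0]>45)&(h[...,0]<80)&(h[...,1]>120)
def cop(p): h=hsv(p); return (h[...,0]<16)&(h[...,1]>110)&(h[...,2]>70)
def yel(p): h=hsv(p); return (h[...,0]>=14)&(h[...,0]<34)&(h[...,1]>100)&(h[...,2]>50)
def pca(X):
    m=X.mean(0);w=np.linalg.svd(X-m)[2][0]; return m,np.degrees(np.arctan2(w[1],w[0]))%180
E
python3 - <<'E'
from h import *
np.set_printoptions(precision=4,suppress=True)
for n,near,na,ny in(("top",(388,250),(413,245),(309,206)),("scene",(150,262),(122,295),(262,246))):
    z=np.load(f"pics/{n}0.npz");p,d=z["p"],z["d"];C=cloud(n,d)
    y=blob(yel(p),ny,25);Y=C[y[:,1],y[:,0]]; 
    pl=Y[(Y[:,2]<.015)];rg=Y[Y[:,2]>.022]
    print(n,"plinth",len(pl),cv2.minAreaRect((pl[:,:2]*1000).astype(np.float32)),"z",np.median(pl[:,2]))
    print(" ring pts",len(rg),pca(rg[:,:2]),rg.min(0),rg.max(0))
    g=blob(green(p),near,25);G=C[g[:,1],g[:,0]];t=g[abs(G[:,2]-.095)<.006]
    T=cast(n,t,.095)[:,:2]*1000; print(" grip top",len(t),cv2.minAreaRect(T.astype(np.float32)),T.mean(0))
    h=hsv(p);m=(h[...,2]<75)&(np.hypot(*(np.dstack([C[...,0]-.49,C[...,1]+.2]).transpose(2,0,1)))<.06)&(C[...,2]>.004)&(C[...,2]<.018)
    v,u=np.nonzero(m);D=C[v,u][:,:2]*1000;print(" disc",len(D),cv2.minEnclosingCircle(D.astype(np.float32)),D.mean(0))
    m=(C[...,2]>.03)&(C[...,0]>.66)&(C[...,0]<.9)&(abs(C[...,1])<.25); print(" trough near x",np.percentile(C[m][:,0],[.5,2]))
    pu=(h[...,0]>130)&(h[...,0]<155)&(h[...,1]>90);v,u=np.nonzero(pu);X=C[v,u];X=X[(X[:,2]>.005)&(X[:,2]<.15)];print(" purple",np.percentile(X,[1,99],axis=0))
E
```

```text
top plinth 281 ((604.4575805664062, -51.98503112792969), (62.93815994262695, 35.81232452392578), 85.95581817626953) z 0.010659162402930411
 ring pts 111 (array([ 0.605 , -0.0519]), np.float64(85.18263137153374)) [ 0.5997 -0.0797  0.0227] [ 0.6109 -0.0237  0.0695]
 grip top 117 ((498.0060119628906, -212.736328125), (23.33671760559082, 21.190481185913086), 42.849212646484375) [ 498.5691 -212.4791]
 disc 19 ((487.9051513671875, -217.42066955566406), 17.0629825592041) [ 485.679  -213.1063]
 trough near x [0.7621 0.7625]
 purple [[ 0.3412 -0.6182  0.007 ]
 [ 0.7639  0.6128  0.0982]]
scene plinth 504 ((595.04345703125, -32.532569885253906), (59.06793975830078, 118.93321228027344), 19.857837677001953) z 0.00880810751843275
 ring pts 194 (array([ 0.6189, -0.0756]), np.float64(128.1814059288536)) [ 0.5989 -0.5417  0.0221] [ 0.9955 -0.0271  0.618 ]
 grip top 186 ((501.3414306640625, -217.96038818359375), (23.50857162475586, 29.743194580078125), 48.42222595214844) [ 501.4411 -217.3917]
 disc 82 ((506.4767150878906, -221.7156524658203), 25.837278366088867) [ 513.0909 -228.8492]
 trough near x [0.7607 0.762 ]
 purple [[ 0.3457 -0.1204  0.0063]
 [ 0.4104  0.0186  0.0953]]
```

Measured so far:
- **Copper hook:** foot at about (0.499, -0.2135), yaw about -46°. Its centre-to-grip distance is 60 mm, as specified.
- **Ring:** at (0.6045, -0.052), axis about -4.5°.

Now I approach above the grip.

```bash
python3 -m handwheel '{"linear":[[0.9,1,0],[0.9,1,0],[0.9,1,0],[0.9,1,0],[0.9,1,0],[0.9,1,0],[0.9,1,0],[0.9,1,0],[0.9,1,0],[0.9,1,0]],"turn":[0.33,0.33,0.33,0.33,0.33,0.33,0.33,0.33,0.33,0.33],"claw":[85,85,85,85,85,85,85,85,85,85]}' 40
python3 -m handwheel '{"linear":[[0.8,1,0],[0.8,0.95,-0.5],[0,0,-0.5],[0,0,0],[0,0,0]],"turn":[0,0,0,0,0],"claw":[85,85,85,85,85]}'
python3 - <<'E'
from h import *
s=robot.read_state();print(s["clock"],s["tcp_pos"],R.from_rotvec(s["orientation"]).as_matrix()[:,1:],s["joint_pos"])
E
```

```text
clock: 1.35
tcp_pos: [0.4518, -0.2707, 0.2309]
orientation: [-2.912, -1.178, 0.001]
wrist_force: [0.6, -0.7, -0.6]
width: 0.085
grasp_force: 0.0
clock: 1.98
tcp_pos: [0.4987, -0.2143, 0.2015]
orientation: [2.914, 1.175, -0.0]
wrist_force: [-0.6, -0.2, 0.6]
width: 0.0851
grasp_force: 0.0
1.975 [ 0.49873953 -0.21428046  0.20149054] [[ 6.93643890e-01 -2.23825923e-04]
 [-7.20318092e-01 -2.04815978e-04]
 [-7.72282954e-06 -9.99999954e-01]] [-5.00065894e-01 -8.36029709e-03  1.68716471e+00 -2.88736743e-04
  1.46288646e+00  3.04226008e-01]
```

```bash
python3 -m handwheel '{"linear":[[0,0,-0.8],[0,0,-0.8],[0,0,-0.8],[0,0,-0.8],[0,0,-0.8],[0,0,-0.4],[0,0,-0.38],[0,0,0],[0,0,0]],"turn":[0,0,0,0,0,0,0,0,0],"claw":[85,85,85,85,85,85,85,85,85]}' 50
python3 -m handwheel '{"linear":[[0,0,0],[0,0,0],[0,0,0],[0,0,0],[0,0,0],[0,0,0],[0,0,0],[0,0,0]],"turn":[0,0,0,0,0,0,0,0],"claw":[45,35,25,15,10,10,10,10]}' 50
```

```text
clock: 3.1
tcp_pos: [0.4998, -0.2138, 0.0588]
orientation: [2.912, 1.176, 0.001]
wrist_force: [-0.4, -0.6, -0.3]
width: 0.0848
grasp_force: 0.0
clock: 4.1
tcp_pos: [0.4993, -0.2134, 0.058]
orientation: [-2.913, -1.176, -0.0]
wrist_force: [-2.0, 1.6, 4.7]
width: 0.0258
grasp_force: 52.6
```

```bash
python3 -m handwheel '{"linear":[[0,0,0.3],[0,0,0.7],[0,0,1],[0,0,1],[0,0,0.2]],"turn":[0,0,0,0,0],"claw":[10,10,10,10,10]}'
python3 -m handwheel '{"linear":[[0.38,0.94,0],[0.38,0.94,0],[0.38,0.94,0],[0.38,0.94,0],[0.38,0.94,0],[0.38,0.94,0],[0.38,0.94,0],[0.38,0.94,0],[0.38,0.94,0],[0.4,0.9,0]],"turn":[-0.6,-0.6,-0.6,-0.6,-0.6,-0.6,-0.6,-0.6,-0.6,-0.66],"claw":[10,10,10,10,10,10,10,10,10,10]}'
python3 -m handwheel '{"linear":[[0,0,0],[0,0,0],[0,0,0]],"turn":[0,0,0],"claw":[10,10,10]}'
python3 - <<'E'
from h import *
s=robot.read_state();y=R.from_rotvec(s["orientation"]).as_matrix()[:,1];print(s["clock"],s["tcp_pos"],np.degrees(np.arctan2(y[1],y[0])),s["joint_pos"],s["width"])
for n in("scene","top"):
    p,d=robot.snapshot(n);np.savez(f"pics/{n}1.npz",p=p,d=d);cv2.imwrite(f"pics/{n}1.png",p[:,:,::-1])
    z=.036+s["tcp_pos"][2]-.058
    v,u=np.nonzero(cop(p));A=cast(n,np.c_[u,v],z)[:,:2]
    C=s["tcp_pos"][:2]+.06*np.array([np.cos(np.arctan2(y[1],y[0])),np.sin(np.arctan2(y[1],y[0]))])
    A=A[abs(np.hypot(*(A-C).T)-.06)<.02]
    f=least_squares(lambda q:np.hypot(*(A-q).T)-.06,C,loss="soft_l1",f_scale=.003)
    print(n,len(A),"expected C",C,"meas",f.x)
E
```

```text
clock: 4.72
tcp_pos: [0.5004, -0.2142, 0.1561]
orientation: [2.91, 1.175, 0.004]
wrist_force: [0.1, 0.2, -4.0]
width: 0.0254
grasp_force: 51.6
clock: 5.98
tcp_pos: [0.6132, 0.0682, 0.1518]
orientation: [3.139, -0.128, -0.004]
wrist_force: [-0.4, 0.3, -4.9]
width: 0.0259
grasp_force: 51.5
clock: 6.35
tcp_pos: [0.6133, 0.0665, 0.1532]
orientation: [3.139, -0.124, -0.002]
wrist_force: [-1.0, 0.6, -4.9]
width: 0.0256
grasp_force: 51.5
6.35 [0.61328822 0.06648915 0.15318422] -94.51510613723806 [ 2.50486161e-02  2.23571346e-01  1.52788129e+00 -2.56654439e-04
  1.39123459e+00  1.67469458e+00] 0.02559979370117117
scene 208 expected C [0.6085649  0.00667535] meas [0.60672909 0.00646371]
top 179 expected C [0.6085649  0.00667535] meas [0.60870927 0.0067815 ]
```

View pics/scene1.png

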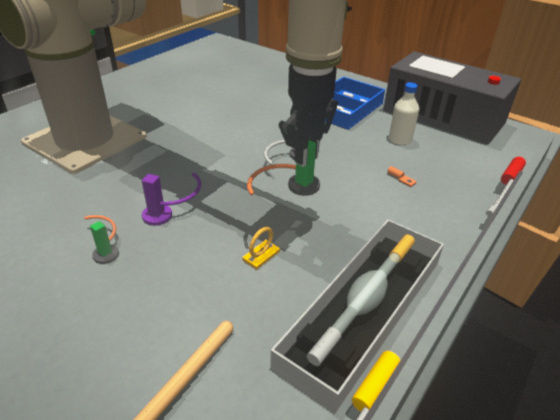

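The hook hangs level in the gripper at (305,165), left of the ring at (262,245). The measured arc centre agrees with the expected one to within 2 mm. Next I lower it to just above the bench.

```bash
python3 -m handwheel '{"linear":[[0.02,0.03,-0.6],[0,0,-0.8],[0,0,-0.8],[0,0,-0.5],[0,0,-0.3],[0,0,0],[0,0,0],[0,0,0]],"turn":[0,0,0,0,0,0,0,0],"claw":[10,10,10,10,10,10,10,10]}'
python3 - <<'E'
from h import *
s=robot.read_state();y=R.from_rotvec(s["orientation"]).as_matrix()[:,1];t=np.arctan2(y[1],y[0]);print(s["clock"],s["tcp_pos"],np.degrees(t),s["wrist_force"])
C=s["tcp_pos"][:2]+.06*np.array([np.cos(t),np.sin(t)]);print(C)
p,d=robot.snapshot("scene");cv2.imwrite("pics/scene2.png",cv2.resize(p[130:290,190:390],None,fx=3,fy=3,interpolation=2)[:,:,::-1])
# rows: 12 steps of 7.5 deg from -94.5 to -4.5
a=np.radians(np.arange(-94.5,-4,7.5));F=np.array([.6092,.0078])-.06*np.c_[np.cos(a),np.sin(a)]
print(np.round(np.diff(F,axis=0)/.03,3))
E
```

```text
clock: 7.45
tcp_pos: [0.6152, 0.0682, 0.065]
orientation: [-3.139, 0.123, -0.003]
wrist_force: [-0.2, -0.6, -4.4]
width: 0.0255
grasp_force: 51.4
7.45 [0.61524816 0.06824451 0.06503682] -94.50172875945621 [-0.1998711  -0.59344422 -4.3677334 ]
[0.61053881 0.00842961]
[[-0.262  0.003]
 [-0.26  -0.031]
 [-0.254 -0.064]
 [-0.243 -0.097]
 [-0.228 -0.128]
 [-0.21  -0.157]
 [-0.187 -0.183]
 [-0.162 -0.205]
 [-0.134 -0.225]
 [-0.103 -0.24 ]
 [-0.071 -0.252]
 [-0.038 -0.259]]
```

View pics/scene2.png

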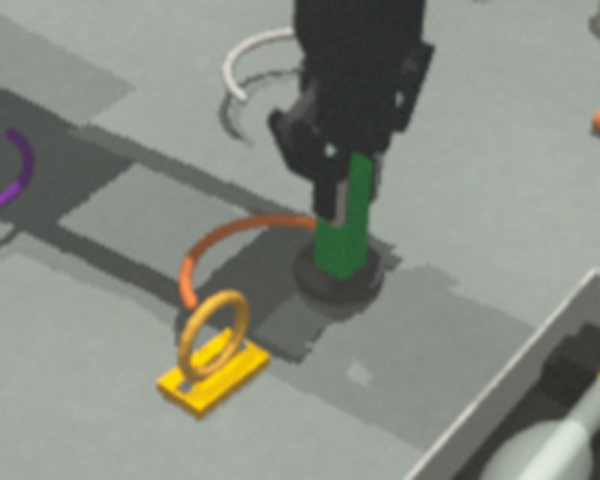

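The tip, at crop (190,300), is just on the robot side of the ring opening and lined up with it. I thread the first half now.

```bash
python3 -m handwheel '{"linear":[[-0.29,0,-0.1],[-0.26,-0.03,0],[-0.255,-0.065,0],[-0.245,-0.095,0],[-0.23,-0.13,0],[-0.21,-0.155,0],[0,0,0],[0,0,0]],"turn":[0.94,0.94,0.94,0.94,0.94,0.94,0,0],"claw":[10,10,10,10,10,10,10,10]}'
python3 - <<'E'
from h import *
s=robot.read_state();y=R.from_rotvec(s["orientation"]).as_matrix()[:,1];t=np.arctan2(y[1],y[0]);print(s["clock"],s["tcp_pos"],np.degrees(t),s["wrist_force"])
C=s["tcp_pos"][:2]+.06*np.array([np.cos(t),np.sin(t)]);print(C)
p,d=robot.snapshot("scene");cv2.imwrite("pics/scene3.png",cv2.resize(p[130:290,190:390],None,fx=3,fy=3,interpolation=2)[:,:,::-1])
E
```

```text
clock: 8.5
tcp_pos: [0.5702, 0.0541, 0.0613]
orientation: [2.948, 1.086, 0.001]
wrist_force: [1.0, -0.0, -4.8]
width: 0.0255
grasp_force: 51.6
8.5 [0.57020815 0.05408891 0.06131374] -49.55420795033915 [ 0.9687443  -0.02742622 -4.78049115]
[0.60913185 0.00842771]
```

View pics/scene3.png

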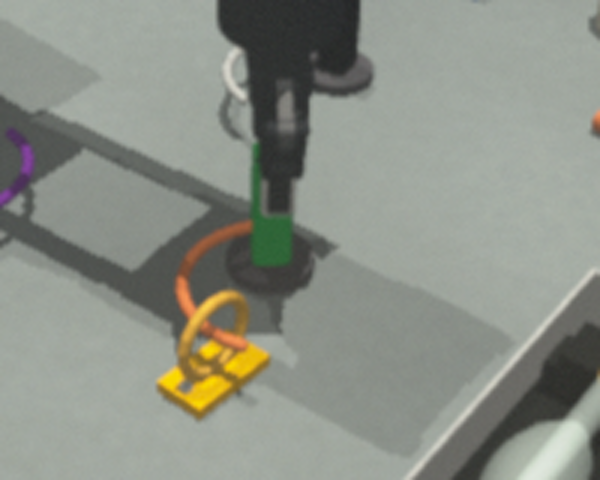

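The tip is now through the ring at crop (240,345), centred and touching nothing. I continue with the second half.

```bash
python3 -m handwheel '{"linear":[[-0.19,-0.185,0],[-0.16,-0.21,0],[-0.135,-0.225,0],[-0.1,-0.24,0],[-0.07,-0.25,0],[-0.04,-0.26,0],[0,0,0],[0,0,0]],"turn":[0.94,0.94,0.94,0.94,0.94,0.94,0,0],"claw":[10,10,10,10,10,10,10,10]}'
python3 - <<'E'
from h import *
s=robot.read_state();y=R.from_rotvec(s["orientation"]).as_matrix()[:,1];t=np.arctan2(y[1],y[0]);print(s["clock"],s["tcp_pos"],np.degrees(t),s["wrist_force"])
M=s["tcp_pos"][:2]+.06*np.array([np.cos(t)+np.sin(t),np.sin(t)-np.cos(t)]);print("mid",M)
p,d=robot.snapshot("scene");cv2.imwrite("pics/scene4.png",cv2.resize(p[130:290,190:390],None,fx=3,fy=3,interpolation=2)[:,:,::-1])
E
```

```text
clock: 9.55
tcp_pos: [0.5491, 0.0132, 0.0609]
orientation: [-2.306, -2.133, -0.0]
wrist_force: [-1.0, 0.7, -4.3]
width: 0.0257
grasp_force: 51.5
9.55 [0.54905341 0.01316533 0.06092321] -4.469213618481059 [-1.04997814  0.71919494 -4.28820919]
mid [ 0.60419557 -0.05132763]
```

View pics/scene4.png

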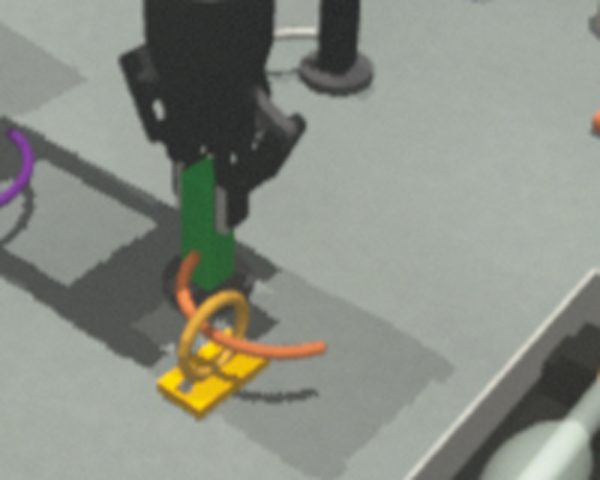

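The arm runs through the ring near the middle of its curve. The computed middle (0.6042, -0.0513) is within 1 mm of the ring centre. I set it down gently.

```bash
python3 -m handwheel '{"linear":[[0,0,-0.05],[0,0,-0.03],[0,0,-0.02],[0,0,0],[0,0,0]],"turn":[0,0,0,0,0],"claw":[10,10,10,10,10]}'
```

```text
clock: 10.22
tcp_pos: [0.5489, 0.013, 0.0581]
orientation: [-2.303, -2.137, -0.0]
wrist_force: [-3.0, 1.3, -0.8]
width: 0.0253
grasp_force: 52.0
```

```bash
python3 -m handwheel '{"linear":[[0,0,-0.02],[0,0,0],[0,0,0],[0,0,0],[0,0,0],[0,0,0],[0,0,0],[0,0,0]],"turn":[0,0,0,0,0,0,0,0],"claw":[10,10,30,35,40,45,50,50]}' 
python3 -m handwheel '{"linear":[[0,0,0.2],[0,0,0.5],[0,0,0.8],[0,0,1],[0,0,1],[0,0,1],[-1,0,1],[-1,0,0],[-1,0,0],[0,0,0]],"turn":[0,0,0,0,0,0,0,0,0,0],"claw":[50,50,50,50,50,50,50,50,50,50]}'
python3 - <<'E'
from h import *
out=[]
ry=np.array([.6045,-.052])
for n in("scene","top"):
    p,d=robot.snapshot(n);np.savez(f"pics/{n}5.npz",p=p,d=d)
    v,u=np.nonzero(cop(p));A=cast(n,np.c_[u,v],.036)[:,:2];C0=np.array([.6092,.0078])
    A=A[abs(np.hypot(*(A-C0).T)-.06)<.012]
    f=least_squares(lambda q:np.hypot(*(A-q).T)-.06,C0,loss="soft_l1",f_scale=.003);a=np.degrees(np.arctan2(*(A-f.x).T[::-1]))
    print(n,len(A),"C",f.x,"tip ang",np.sort(a)[-5:])
    q=cloud(n,d);g=green(p)&(abs(q[...,2]-.095)<.006)&(np.hypot(q[...,0]-.549,q[...,1]-.013)<.04)
    v,u=np.nonzero(g);T=(cast(n,np.c_[u,v],.095)[:,:2]*1000).astype(np.float32);print(" grip",len(T),cv2.minAreaRect(T) if len(T) else 0)
    y0,x0=(130,190) if n=="scene" else (140,220)
    out.append(cv2.resize(p[y0:y0+160,x0:x0+130],None,fx=3,fy=3,interpolation=2))
cv2.imwrite("pics/f5.png",np.hstack(out)[:,:,::-1])
E
```

```text
clock: 11.22
tcp_pos: [0.5489, 0.0129, 0.0573]
orientation: [2.302, 2.137, 0.0]
wrist_force: [0.5, -0.1, -0.6]
width: 0.0502
grasp_force: 0.0
clock: 12.48
tcp_pos: [0.458, 0.0129, 0.2237]
orientation: [2.301, 2.136, 0.002]
wrist_force: [-0.5, -0.2, -0.3]
width: 0.0501
grasp_force: 0.0
scene 268 C [0.60791929 0.00617479] tip ang [-28.86461951 -28.24018482 -27.79050026 -26.62569862 -26.26538714]
 grip 134 ((552.6727905273438, 4.36729621887207), (29.557191848754883, 27.610191345214844), 87.29402160644531)
top 113 C [0.60967133 0.00652386] tip ang [-31.78267374 -31.00323785 -30.7112268  -29.90164541 -28.87240873]
 grip 0 0
```

View pics/f5.png

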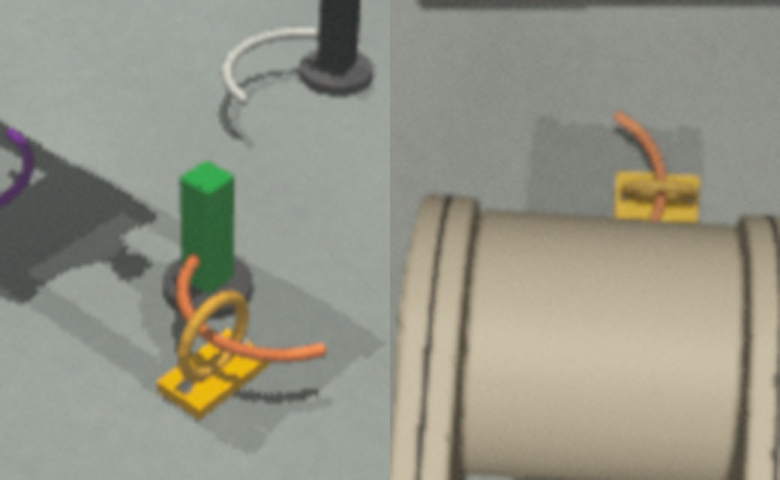

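The hook stands upright with the ring around the middle of its curve, seen in the top crop at about (658,195). It is centred and square, and the gripper is clear.

```bash
python3 -c "
from cell import robot
print(robot.hand_in())"
```

```text
the job is handed in; nothing more can be done
None
```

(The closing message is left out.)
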